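# Clamp an acetate blank with the bench screw press

### The job

Pick up the loose crank, fit it fully home on the square end on top of the screw press, and wind it clockwise (seen from above) until the rubber pad comes down on the brown blank and bears firmly on it: stop about a fifth of a turn after you first feel it bite, and do not crush the blank. Leave the crank on the shaft, let go, and leave the spectacles, screwdriver, T-handled key and cup where they are.

Things in the scene. Friction and masses are not known exactly. Their poses are not given: they have to be found in the camera images.
- crank: Loose steel crank standing on the bench, about 0.45 kg. Origin: centre of the underside of its hub, at the mouth of the socket; z up along the hub, x along the arm towards the grip. Socket: square, 15.5 mm wide, sides along x and y, open below, 36 mm deep. The arm is 18 mm wide and 10 mm thick, reaches to x = 74 mm, and its top is flush with the hub's top, 40 mm above the origin.
- hub_mid (a point): Middle of the crank's hub, 24 mm above the crank's origin, axes as the crank's. The hub is an upright square block, 32 x 32 mm and 40 mm high, sides square to x and y. Its two y faces are clear to be gripped from above; the arm leaves on the +x side and a short counterweight (26 mm wide, to x = -42 mm, 26 to 40 mm above the crank's origin) on the -x side.
- grip_mid (a point): Middle of the crank's wooden grip, a handle of 20 to 22 mm diameter that stands up from the arm at x = 60 mm of the crank, from 40.5 to 82.5 mm above the crank's origin; this point is 62 mm above it. The grip revolves freely about its own upright axis, so a hand holding it need not turn as it goes round. This point's x and y axes turn with the grip.
- press: Fixed screw press. Origin: centre of the underside of its base (130 mm in x, 170 mm in y, 20 mm thick). Two columns at y = +-66 mm carry a bridge (46 mm in x, 170 mm in y) whose top is 134 mm above the bench; above it are only the column nuts, up to 138 mm, and the screw's collar and shaft end.
- shoulder (a point): Fixed point on the upright axis of the press's screw, on top of its round collar (26 mm diameter), 140 mm above the bench: the crank's origin is here when fully home. Axes as the press's; they do not turn. The screw turns stiffly (about 0.32 N m) and stays where it is left; clockwise from above brings the pad down, 16 mm per turn; the pad meets the blank after 2.0 to 2.8 turns.
- shaft_tip (a point): Fixed point at the top of the shaft end, 34 mm above the shoulder. From the shoulder up: a 14 mm square to 20 mm, tapering to a 10.5 mm square at 26 mm, then a round pilot of 9 mm diameter to 34 mm. How the square is turned differs from run to run, has nothing to do with the press's axes and is not reported here: find it by feel (any of four ways fits) or by eye.
- bed (a point): Top of the press's base below the screw, 20 mm above the bench. On it lies a brown round acetate blank, 60 mm in diameter, flat; its thickness differs from run to run (8, 11 or 14 mm), so its top must be felt. Two spare blanks on a board nearby stay there.
- plate: Pressing plate between the columns, steel, with a black rubber pad (56 mm diameter, 12 mm) below it. Origin: centre of the pad's underside while the pad is not squeezed; starts 68 to 72 mm above the bench, comes down as the screw is wound. Once on the blank the pad yields: each tenth of a turn adds about 32 N of pressing force and 0.08 N m to the crank's torque. Stays down when let go.
- specs_1: Bystander: spectacle frame lying open on the bench, about 145 x 150 mm. Origin between the lens rims, on the bench; x along the temples.
- driver: Bystander: small screwdriver, 160 mm, lying on the bench along its x. Origin mid-length, on the bench.
- tee_key: Bystander, not the crank: T-handled key lying on the bench, round wooden cross bar 80 mm along y, steel rod 105 mm along x. Origin under the cross bar.
- pot: Bystander: white ceramic cup, 76 mm in diameter, 95 mm high. Origin: centre of its underside.
- specs_2: Bystander: a second spectacle frame, dark brown, of the same size and axes as specs_1, lying open on the bench further to the robot's right.
Things that resemble listed ones, but are neither listed nor needed, are in the scene too. What is shaped like the crank but purple or turquoise is not meant.

How it is judged:
By the outcome, as a careful person would: the job done as asked, in the order asked, and still so for the second after the job is handed in, with the robot touching nothing.
It also fails if it takes over 72 s, if anything falls off the work surface, if the arm or the gripper's body presses on something with over 40 N, if the wrist force passes 120 N, or if a joint passes its speed limit or range.

### The arm

A 7-joint arm with a two-finger parallel gripper is mounted at the origin on the work surface. World frame = base frame: x ahead of the robot, y to its left, z up, the work surface at z = 0. Lengths are in m, angles in rad, forces in N, time in s.
With the tool pointing down it reaches from about 0.425 to 0.925 m from the base axis. Payload 6.8 kg.
Tool frame: the origin (TCP) lies between the finger pads; the fingertips stand r.tcp_to_tips ahead of it and the grasp point (between the pads) lies 3 mm ahead of it (r.tcp_to_tips is the distance from the TCP to the fingertips, in m); z points along the fingers, y is the line along which they close (so a half turn about z gives the same grasp; the last joint's range is limited). The gripper opens to 85 mm and grips with 20 to 120 N. Pads are 22 mm wide; open, the fingers measure 114 mm over their backs; the gripper's body (76 mm by 85 mm) begins 54 mm behind the grasp point. The pads swing forward as they close: fully open they stand 13 mm farther back than shut.
Start: joints at [-1.443, 0.477, 0.022, 1.555, -0.011, 1.109, -0.083], TCP at [0.158, 0.656, 0.253] pointing down, gripper open.
Joint ranges: [-2.96, 2.96], [-0.34, 2.1], [-1.41, 1.46], [0.24, 2.44], [-1.37, 4.51], [0.17, 1.92], [-2.96, 2.96]. Speed limits (rad/s): [2.39, 2.39, 3.14, 3.14, 3.14, 3.14, 3.14].

### API

Orientations are given as a rotation vector (axis times angle).
In Python, from bench import r gives the robot as it stands. The module is installed in compiled form; this text tells all that it offers.
- The arm moves only by the tool step_arm, never from a script. Its argument "moves" is a list of rows, each an object of numbers: "rx", "ry", "rz": the turn, a rotation vector about the tool's x, y, z in degrees; "dx", "dy", "dz": the shift along the tool's x, y, z in mm; "gripper": the opening, from -1 (shut) to 1 (fully open). In form: [{"rx": .., "ry": .., "rz": .., "dx": .., "dy": .., "dz": .., "gripper": ..}, ...]. A call has 1 to 20 rows; each row shifts and turns the commanded pose from where the row before left it, along the tool's axes as they then stand; what a row does not reach is not made up. A row lasts 1/8 s, in which the tool goes at most 62.5 mm and 10.7 degrees, less where a joint would pass 70% of its speed; a pose out of reach is approached as far as the arm can. A call is refused whole if a number of a shift passes 62.5 or a number of a turn 10.7, either way. A call with a gripper value outside its range is refused whole. The fingers move at their own pace and stop on an object; "grip_force" is the grip in N (left out, the last holds). Time passes only in rows, so rows that do not move let the fingers close. It gives the time, the measured TCP pose, the force, the opening and the grip force at its end, in the units of the state.
- r.get_obs(): the state, without advancing time (a new reading comes with each control period).
- r.grab_frame(name): name is "scene" or "top"; returns the picture (420x560x3 uint8, blue, green, red); there is no depth.
- r.camera_info(name): a dict with "mtx" (3x3 intrinsics, pixels), "rvec" (rotation vector, rad) and "tvec" (3), from world to camera coordinates, as OpenCV has them. Camera axes: x right, y down, z forward; pixel columns grow to the right and rows downward; lengths in m; the calibration is good to about 2 mm. A picture is of the moment at which its call begins. camera_info takes no time and is no camera call.
- r.hand_in(): hands the job in; it is judged then, once.
The state is a dict: "clock": time; "joints": joint angles; "qvel": joint speeds; "tau": joint torques, N m; "tcp_pos": TCP position; "orientation": TCP orientation; "contact_force": force on the tool from outside, world axes, zero at the start; "moment": the same for the moment, N m; "grip_width": finger opening in m; "gripper_force": force on a finger pad.
Only numpy, scipy, OpenCV 4.12 (cv2) and the standard library are available. Lean on these libraries where they do the work, as an engineer would, in place of code of your own. Each camera call takes 0.05 s, during which the arm holds its last target. There are 200 camera calls.

## Working session

There is one attempt and no reset: what is moved stays moved. The work goes in short steps, Python scripts to look and compute and a tool call to move; the robot and the scene stay as the last step left them, time stands still between calls to the robot, and variables do not carry over. Pictures are saved under pics/ and viewed, at most 10 in all, crops included, and the job is handed in when it is done.

Besides the shell and the picture viewer there is one more tool, called after ">>>" as name(argument=value, ...), one argument or row to a line, values as JSON. step_arm: Moves the arm, as the interface text tells. Its arguments: {"type":"object","properties":{"moves":{"type":"array","items":{"type":"object","properties":{"rx":{"type":"number"},"ry":{"type":"number"},"rz":{"type":"number"},"dx":{"type":"number"},"dy":{"type":"number"},"dz":{"type":"number"},"gripper":{"type":"number"}}}},"grip_force":{"type":"number"}},"required":["moves"]}

```bash
mkdir -p pics
python3 - <<'E'
from bench import r
import cv2
for n in("scene","top"):
    cv2.imwrite(f"pics/{n}0.png",r.grab_frame(n)); i=r.camera_info(n); print(n,i)
print(r.get_obs(), r.tcp_to_tips)
E
```

```text
scene {'mtx': array([[435.68922228,   0.        , 272.96560993],
       [  0.        , 435.68922228, 204.19130826],
       [  0.        ,   0.        ,   1.        ]]), 'rvec': array([ 0.61811559,  2.5338096 , -1.27780433]), 'tvec': array([0.45452946, 0.01219242, 1.27541073])}
top {'mtx': array([[441.69112134,   0.        , 278.61943143],
       [  0.        , 441.69112134, 209.01172424],
       [  0.        ,   0.        ,   1.        ]]), 'rvec': array([ 2.15667232, -2.06920026,  0.21185622]), 'tvec': array([-0.06175   ,  0.4859236 ,  1.19008104])}
{'clock': 0.1, 'joints': array([-1.44310048,  0.47771258,  0.02236323,  1.55632708, -0.01146976,
        1.10931509, -0.08307989]), 'qvel': array([ 0.0003242 , -0.00328404, -0.00157245, -0.00338639,  0.00081311,
       -0.0012477 , -0.00098596]), 'tau': array([ 3.87819091e-03, -5.97758818e+01,  1.61332302e+00, -2.81952935e+01,
        1.27765507e-02,  5.11775783e-03, -6.45438305e-06]), 'tcp_pos': array([0.15760484, 0.65583968, 0.25243735]), 'orientation': array([-3.69469712e-01, -3.11975219e+00,  2.56554115e-03]), 'contact_force': array([ 0.04355635, -0.41161165, -0.14605943]), 'moment': array([-0.02974203, -0.0439008 ,  0.06378916]), 'gripper_force': 0.0, 'grip_width': 0.0852572230268648} 0.022
```

View pics/scene0.png

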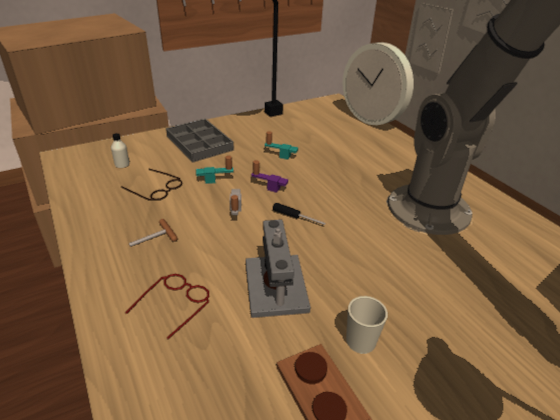

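View pics/top0.png

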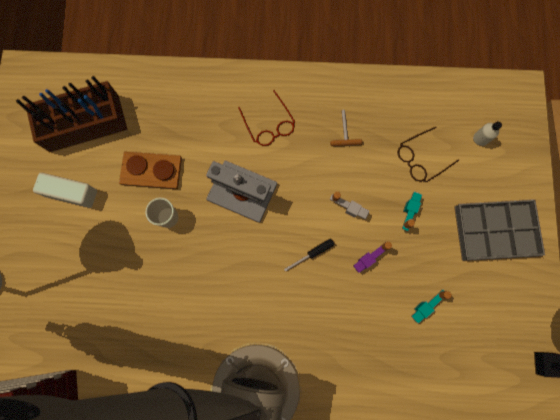

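The scene view shows the grey crank at about (235,205) and the press at (278,260). In the top view the crank is at (352,207) and the press's shaft end at (239,180). I'll enlarge both.

```bash
cat > h.py <<'E'
import numpy as np, cv2
from bench import r
from scipy.spatial.transform import Rotation as R
def cam(n):
    i=r.camera_info(n); return i["mtx"],np.array(i["rvec"],float),np.array(i["tvec"],float)
def ray(n,uv):
    K,rv,t=cam(n); M=cv2.Rodrigues(rv)[0]
    d=M.T@np.linalg.solve(K,[uv[0],uv[1],1.]); return -M.T@t,d
def onz(n,uv,z):
    c,d=ray(n,uv); return c+d*(z-c[2])/d[2]
def proj(n,p):
    K,rv,t=cam(n); return cv2.projectPoints(np.float64(p).reshape(-1,1,3),rv,t,K,None)[0][:,0]
E
python3 - <<'E'
from h import *
a=cv2.imread("pics/top0.png");b=cv2.imread("pics/scene0.png")
def crop(im,x,y,w,h,s): return cv2.resize(im[y:y+h,x:x+w],None,fx=s,fy=s,interpolation=cv2.INTER_CUBIC)
A=crop(a,320,180,60,50,6);B=crop(a,195,145,90,80,6)
C=crop(b,215,180,40,50,6);D=crop(b,240,210,70,60,6)
W=np.zeros((600,800,3),np.uint8)
# 5x layout
A=crop(a,325,182,60,48,6);B=crop(a,200,150,80,48,5);C=crop(b,215,180,50,50,6);D=crop(b,240,210,70,60,5)
W[:288,:360]=A;W[:240,400:]=B;W[300:,:300]=C;W[300:,400:750]=D
cv2.imwrite("pics/z1.png",W)
hsv=cv2.cvtColor(a,cv2.COLOR_BGR2HSV)
m=((hsv[...,1]<60)&(hsv[...,2]>60)).astype(np.uint8)*255
sub=np.zeros_like(m);sub[185:228,330:378]=m[185:228,330:378]
cs,_=cv2.findContours(sub,0,2);c=max(cs,key=cv2.contourArea);print(cv2.contourArea(c),cv2.minAreaRect(c))
g=((hsv[...,0]<14)&(hsv[...,1]>120)).astype(np.uint8);g[:185]=0;g[225:]=0;g[:,:325]=0;g[:,350:]=0
print("grip",cv2.connectedComponentsWithStats(g)[2:])
E
```

```text
194.0 ((352.3999938964844, 208.20001220703125), (30.410520553588867, 11.62755298614502), 26.56505012512207)
grip (array([[     0,      0,    560,    420, 235184],
       [   333,    195,      7,      6,     16]], dtype=int32), array([[279.49622423, 209.50079087],
       [335.        , 197.875     ]]))
```

View pics/z1.png

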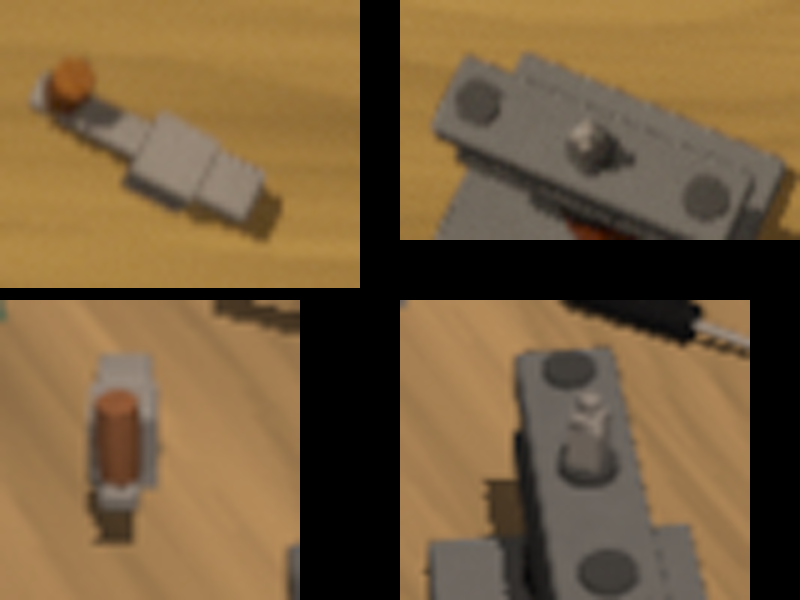

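The crop shows the crank's hub top (centre near crop (176,158)), its grip top (73,78), the counterweight end (255,199), the press nuts and the shaft end. Next I turn these into positions.

Run:
```python
from h import *
def px(o,s,p,l=(0,0)): return [o[i]+(p[i]-l[i]+.5)/s-.5 for i in (0,1)]
T=lambda p:px((325,182),6,p); P=lambda p:px((200,150),5,p,(400,0))
S=lambda p:px((215,180),6,p,(0,300)); Q=lambda p:px((240,210),5,p,(400,300))
hub=np.mean([onz("top",T(p),.04) for p in [(160,110),(222,148),(190,205),(132,172)]],0)
cw=onz("top",T((255,199)),.04); gt=onz("top",T((73,78)),.0825)
print("hub corners",[onz("top",T(p),.04)[:2].round(4) for p in [(160,110),(222,148),(190,205),(132,172)]])
print("hub",hub,"cw",cw,np.linalg.norm(hub-cw),"grip",gt,np.linalg.norm((gt-hub)[:2]))
d=(gt-cw)[:2];print("yaw crank grip-cw",np.degrees(np.arctan2(d[1],d[0])),np.linalg.norm(d),"(102)")
print("scene grip top",onz("scene",S((117,400)),.0825),"cw end",onz("scene",S((127,354)),.04))
n1=[onz("top",P(p),.138) for p in[(478,101),(707,197)]];n2=[onz("scene",Q(p),.138) for p in[(570,370),(608,572)]]
for n in(n1,n2):print("nuts",n[0][:2],n[1][:2],np.linalg.norm(n[0]-n[1]),"mid",(n[0]+n[1])[:2]/2,np.degrees(np.arctan2(*(n[0]-n[1])[:2][::-1])))
print("tip",onz("top",P((583,135)),.174),onz("scene",Q((591,398)),.174))
o=r.get_obs();print(R.from_rotvec(o["orientation"]).as_matrix().round(3))
```

```text
hub corners [array([ 0.5249, -0.2466]), array([ 0.5077, -0.276 ]), array([ 0.4797, -0.2611]), array([ 0.4944, -0.2336])]
hub [ 0.50169965 -0.2543216   0.04      ] cw [ 0.48385446 -0.29158438  0.04      ] 0.04131544440109744 grip [ 0.52836775 -0.19981827  0.0825    ] 0.06067783921856843
yaw crank grip-cw 64.12321409494935 0.10199241254383722 (102)
scene grip top [ 0.52817332 -0.19957265  0.0825    ] cw end [ 0.48490573 -0.28867859  0.04      ]
nuts [0.56887691 0.13003911] [0.52155858 0.00621415] 0.13255808665473462 mid [0.54521774 0.06812663] 69.08619956629661
nuts [0.52228395 0.01082379] [0.56977819 0.13240354] 0.1305271604129998 mid [0.54603107 0.07161366] -111.33773735309018
tip [0.54250628 0.06936514 0.174     ] [0.54502994 0.0704816  0.174     ]
[[-0.972  0.234 -0.   ]
 [ 0.234  0.972 -0.002]
 [-0.    -0.002 -1.   ]]
```

```bash
cat >> h.py <<'E'
def rows(pts, yaws, z_off=0):
    """tool rows from the present pose through world TCP points; yaws = world azimuth (deg) of tool y, tool down"""
    o=r.get_obs(); M=R.from_rotvec(o["orientation"]); p=o["tcp_pos"]
    for q,y in zip(pts,yaws):
        a=np.radians(y); Y=np.array([np.cos(a),np.sin(a),0]);Z=np.array([0,0,-1.]);N=R.from_matrix(np.c_[np.cross(Y,Z),Y,Z])
        d=M.inv().apply(q-p)*1e3; w=(M.inv()*N).as_rotvec(degrees=True)
        print("d",d.round(1),"w",w.round(1)); M=N;p=np.array(q)
def st():
    o=r.get_obs(); M=R.from_rotvec(o["orientation"]).as_matrix()
    print("t",round(o["clock"],2),"tcp",(o["tcp_pos"]*1e3).round(1),"yaw_y",np.degrees(np.arctan2(M[1,1],M[0,1])).round(2),"zax",M[:,2].round(3),"F",o["contact_force"].round(1),"M",o["moment"].round(2),"w",(o["grip_width"]*1e3).round(1),"q",o["joints"].round(2))
E
python3 - <<'E'
from h import *
n=18;az=np.linspace(76.5,-26.85,n+1)[1:];rr=np.linspace(.6745,.5625,n+1)[1:]
rows([[a*np.cos(np.radians(b)),a*np.sin(np.radians(b)),.2] for a,b in zip(rr,az)],np.linspace(76.5,-26,n+1)[1:])
E
```

```text
d [-66.7  -9.5  52.5] w [-0.1  0.   5.7]
d [-66.2  -9.6   0. ] w [0.  0.  5.7]
d [-65.6  -9.6   0. ] w [0.  0.  5.7]
d [-65.   -9.6   0. ] w [0.  0.  5.7]
d [-64.3  -9.7   0. ] w [0.  0.  5.7]
d [-63.7  -9.7   0. ] w [0.  0.  5.7]
d [-63.1  -9.7   0. ] w [0.  0.  5.7]
d [-62.4  -9.7   0. ] w [0.  0.  5.7]
d [-61.8  -9.7   0. ] w [0.  0.  5.7]
d [-61.2  -9.7   0. ] w [0.  0.  5.7]
d [-60.6  -9.8   0. ] w [0.  0.  5.7]
d [-59.9  -9.8   0. ] w [0.  0.  5.7]
d [-59.3  -9.8   0. ] w [0.  0.  5.7]
d [-58.7  -9.8   0. ] w [0.  0.  5.7]
d [-58.   -9.8   0. ] w [0.  0.  5.7]
d [-57.4  -9.8   0. ] w [0.  0.  5.7]
d [-56.8  -9.8   0. ] w [0.  0.  5.7]
d [-56.1  -9.8   0. ] w [0.  0.  5.7]
```

>>> step_arm(
  moves=[
    {"dx":-60,"dy":-9,"rz":5.7},
    {"dx":-60,"dy":-9,"rz":5.7},
  ],
)

```text
invalid input at $.moves[0]: expected keys rx, ry, rz, dx, dy, dz, gripper
```

```bash
python3 -c "from h import *;st()"
```

```text
Traceback (most recent call last):
  File "h.py", line 22, in st
    print("t",round(o["clock"],2),"tcp",(o["tcp_pos"]*1e3).round(1),"yaw_y",np.degrees(np.arctan2(M[1,1],M[0,1])).round(2),"zax",M[:,2].round(3),"F",o["contact_force"].round(1),"M",o["moment"].round(2),"w",(o["grip_width"]*1e3).round(1),"q",o["joints"].round(2))
                                                                                                                                                                                                              ^^^^^^^^^^^^^^^^^^^^^^^^^^^
AttributeError: 'float' object has no attribute 'round'
```

>>> step_arm(
  moves=[
    {"dx":-60,"dy":-9,"dz":0,"rx":0,"ry":0,"rz":5.7,"gripper":1},
    {"dx":-60,"dy":-9,"dz":0,"rx":0,"ry":0,"rz":5.7,"gripper":1},
    {"dx":-60,"dy":-9,"dz":0,"rx":0,"ry":0,"rz":5.7,"gripper":1},
  ],
)

```text
clock: 0.48
tcp_pos: [0.3198, 0.5708, 0.2528]
orientation: [0.834, 3.029, -0.001]
contact_force: [1.3, 0.6, -0.6]
grip_width: 0.0851
gripper_force: 0.0
```

```bash
sed -i 's/(o\["grip_width"\]\*1e3).round(1)/round(o["grip_width"]*1e3,1)/' h.py; python3 -c "from h import *;st()"
```

```text
t 0.47 tcp [319.8 570.8 252.8] yaw_y 59.21 zax [-0. -0. -1.] F [ 1.3  0.6 -0.6] M [ 0.03 -0.07 -0.05] w 85.1 q [-1.25  0.44  0.13  1.62 -0.06  1.09 -0.07]
```

Run:
```python
from h import *
n=15;az=np.linspace(60.74,-26.85,n+1)[1:];rr=np.linspace(.6543,.5625,n+1)[1:]
rows([[a*np.cos(np.radians(b)),a*np.sin(np.radians(b)),.2528] for a,b in zip(rr,az)],np.linspace(59.2,-26,n+1)[1:])
```

```text
d [-66.2  -7.7   0. ] w [-0.   0.   5.7]
d [-65.5  -7.9   0. ] w [0.  0.  5.7]
d [-64.9  -8.    0. ] w [0.  0.  5.7]
d [-64.2  -8.2   0. ] w [0.  0.  5.7]
d [-63.6  -8.4   0. ] w [0.  0.  5.7]
d [-62.9  -8.5   0. ] w [0.  0.  5.7]
d [-62.3  -8.7   0. ] w [0.  0.  5.7]
d [-61.7  -8.8   0. ] w [0.  0.  5.7]
d [-61.   -8.9   0. ] w [0.  0.  5.7]
d [-60.4  -9.1   0. ] w [0.  0.  5.7]
d [-59.7  -9.2   0. ] w [0.  0.  5.7]
d [-59.1  -9.4   0. ] w [0.  0.  5.7]
d [-58.4  -9.5   0. ] w [0.  0.  5.7]
d [-57.8  -9.6   0. ] w [0.  0.  5.7]
d [-57.1  -9.7   0. ] w [0.  0.  5.7]
```

>>> step_arm(
  moves=[
    {"dx":-62,"dy":-8,"dz":0,"rx":0,"ry":0,"rz":5.7,"gripper":1},
    {"dx":-62,"dy":-8,"dz":0,"rx":0,"ry":0,"rz":5.7,"gripper":1},
    {"dx":-62,"dy":-8,"dz":0,"rx":0,"ry":0,"rz":5.7,"gripper":1},
    {"dx":-62,"dy":-8,"dz":0,"rx":0,"ry":0,"rz":5.7,"gripper":1},
    {"dx":-62,"dy":-8,"dz":0,"rx":0,"ry":0,"rz":5.7,"gripper":1},
    {"dx":-62,"dy":-8,"dz":0,"rx":0,"ry":0,"rz":5.7,"gripper":1},
    {"dx":-62,"dy":-9,"dz":0,"rx":0,"ry":0,"rz":5.7,"gripper":1},
    {"dx":-61,"dy":-9,"dz":0,"rx":0,"ry":0,"rz":5.7,"gripper":1},
    {"dx":-61,"dy":-9,"dz":0,"rx":0,"ry":0,"rz":5.7,"gripper":1},
    {"dx":-60,"dy":-9,"dz":0,"rx":0,"ry":0,"rz":5.7,"gripper":1},
    {"dx":-60,"dy":-9,"dz":0,"rx":0,"ry":0,"rz":5.7,"gripper":1},
    {"dx":-59,"dy":-9,"dz":0,"rx":0,"ry":0,"rz":5.7,"gripper":1},
    {"dx":-58,"dy":-9,"dz":0,"rx":0,"ry":0,"rz":5.7,"gripper":1},
    {"dx":-57,"dy":-9,"dz":0,"rx":0,"ry":0,"rz":5.7,"gripper":1},
    {"dx":-57,"dy":-9,"dz":0,"rx":0,"ry":0,"rz":5.4,"gripper":1},
    {"dx":0,"dy":0,"dz":0,"rx":0,"ry":0,"rz":0,"gripper":0.3},
    {"dx":0,"dy":0,"dz":0,"rx":0,"ry":0,"rz":0,"gripper":0.3},
  ],
)

```text
clock: 2.6
tcp_pos: [0.4919, -0.2397, 0.253]
orientation: [-2.66, -1.67, -0.0]
contact_force: [-0.3, -0.2, -0.1]
grip_width: 0.0556
gripper_force: 0.0
```

```bash
python3 -c "
from h import *;st()
rows([[.5018,-.2542,.2528],[.5018,-.2542,.031]],[-26,-26])"
```

```text
t 2.6 tcp [ 491.9 -239.7  253. ] yaw_y -25.78 zax [-0.     0.001 -1.   ] F [-0.3 -0.2 -0.1] M [ 0.03 -0.06  0.01] w 55.6 q [-0.23  0.32  0.71  1.9  -0.24  1.01  0.13]
d [-8.8 15.2  0.2] w [-0.  -0.   0.2]
d [  0.    0.  221.8] w [0. 0. 0.]
```

>>> step_arm(
  moves=[
    {"dx":-8.8,"dy":15.2,"dz":30,"rx":0,"ry":0,"rz":-0.2,"gripper":0.3},
    {"dx":0,"dy":0,"dz":50,"rx":0,"ry":0,"rz":0,"gripper":0.3},
    {"dx":0,"dy":0,"dz":50,"rx":0,"ry":0,"rz":0,"gripper":0.3},
    {"dx":0,"dy":0,"dz":40,"rx":0,"ry":0,"rz":0,"gripper":0.3},
    {"dx":0,"dy":0,"dz":30,"rx":0,"ry":0,"rz":0,"gripper":0.3},
    {"dx":0,"dy":0,"dz":20,"rx":0,"ry":0,"rz":0,"gripper":0.3},
    {"dx":0,"dy":0,"dz":2,"rx":0,"ry":0,"rz":0,"gripper":0.3},
    {"dx":0,"dy":0,"dz":0,"rx":0,"ry":0,"rz":0,"gripper":0.3},
  ],
)

```text
clock: 3.6
tcp_pos: [0.5024, -0.2548, 0.032]
orientation: [2.657, 1.674, 0.001]
contact_force: [-0.7, 0.0, -0.1]
grip_width: 0.0555
gripper_force: 0.0
```

```bash
python3 -c "
from h import *;st();cv2.imwrite('pics/top1.png',r.grab_frame('top'));s=r.grab_frame('scene')
t=cv2.imread('pics/top1.png')
cv2.imwrite('pics/z2.png',np.hstack([cv2.resize(t[150:250,300:400],(400,400)),cv2.resize(s[160:260,190:290],(400,400))]))"
```

```text
t 3.6 tcp [ 502.4 -254.8   32. ] yaw_y -25.58 zax [ 0.001 -0.    -1.   ] F [-0.7  0.  -0.1] M [-0.07 -0.04 -0.03] w 55.5 q [-0.01  0.66  0.49  2.   -0.53  0.61  0.39]
```

View pics/z2.png

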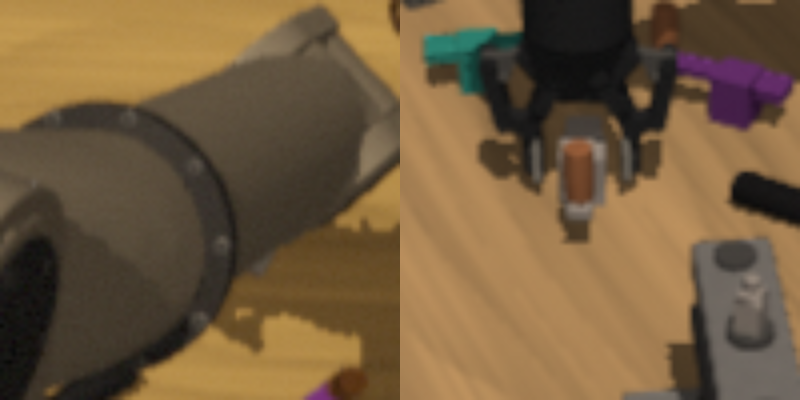

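The fingers straddle the crank, with the grip centred between them at (578,172) in the right-hand crop. Now I grip and lift it.

>>> step_arm(
  grip_force=80,
  moves=[
    {"dx":0,"dy":0,"dz":0,"rx":0,"ry":0,"rz":0,"gripper":-1},
    {"dx":0,"dy":0,"dz":0,"rx":0,"ry":0,"rz":0,"gripper":-1},
    {"dx":0,"dy":0,"dz":0,"rx":0,"ry":0,"rz":0,"gripper":-1},
    {"dx":0,"dy":0,"dz":0,"rx":0,"ry":0,"rz":0,"gripper":-1},
    {"dx":0,"dy":0,"dz":0,"rx":0,"ry":0,"rz":0,"gripper":-1},
    {"dx":0,"dy":0,"dz":-10,"rx":0,"ry":0,"rz":0,"gripper":-1},
    {"dx":0,"dy":0,"dz":-40,"rx":0,"ry":0,"rz":0,"gripper":-1},
    {"dx":0,"dy":0,"dz":-60,"rx":0,"ry":0,"rz":0,"gripper":-1},
    {"dx":0,"dy":0,"dz":-60,"rx":0,"ry":0,"rz":0,"gripper":-1},
    {"dx":0,"dy":0,"dz":-30,"rx":0,"ry":0,"rz":0,"gripper":-1},
  ],
)

```text
clock: 4.95
tcp_pos: [0.5019, -0.2555, 0.2348]
orientation: [2.657, 1.671, 0.004]
contact_force: [0.6, -0.3, -3.6]
grip_width: 0.0311
gripper_force: 80.5
```

Run:
```python
from h import *;st()
r0=r.get_obs()['tcp_pos']
n=8
rows([r0+(np.array([.5445,.0695,r0[2]])-r0)*k/n for k in range(1,n+1)],[-26]*n)
```

```text
t 4.95 tcp [ 501.9 -255.5  234.8] yaw_y -25.65 zax [ 0.004 -0.001 -1.   ] F [ 0.6 -0.3 -3.6] M [-0.06 -0.01 -0.02] w 31.1 q [-0.2   0.37  0.72  1.89 -0.29  0.99  0.2 ]
d [ 38.9 -12.8  -0. ] w [ 0.2 -0.   0.3]
d [ 38.8 -13.    0. ] w [0. 0. 0.]
d [ 38.8 -13.    0. ] w [0. 0. 0.]
d [ 38.8 -13.    0. ] w [0. 0. 0.]
d [ 38.8 -13.    0. ] w [0. 0. 0.]
d [ 38.8 -13.    0. ] w [0. 0. 0.]
d [ 38.8 -13.    0. ] w [0. 0. 0.]
d [ 38.8 -13.    0. ] w [0. 0. 0.]
```

>>> step_arm(
  moves=[
    {"dx":25,"dy":-8.3,"dz":0,"rx":0,"ry":0,"rz":0,"gripper":-1},
    {"dx":43,"dy":-14.5,"dz":0,"rx":0,"ry":0,"rz":0,"gripper":-1},
    {"dx":43,"dy":-14.5,"dz":0,"rx":0,"ry":0,"rz":0,"gripper":-1},
    {"dx":43,"dy":-14.5,"dz":0,"rx":0,"ry":0,"rz":0,"gripper":-1},
    {"dx":43,"dy":-14.5,"dz":0,"rx":0,"ry":0,"rz":0,"gripper":-1},
    {"dx":43,"dy":-14.5,"dz":0,"rx":0,"ry":0,"rz":0,"gripper":-1},
    {"dx":43,"dy":-14.5,"dz":0,"rx":0,"ry":0,"rz":0,"gripper":-1},
    {"dx":27,"dy":-8.7,"dz":0,"rx":0,"ry":0,"rz":0,"gripper":-1},
    {"dx":0,"dy":0,"dz":0,"rx":0,"ry":0,"rz":0,"gripper":-1},
    {"dx":0,"dy":0,"dz":0,"rx":0,"ry":0,"rz":0,"gripper":-1},
  ],
)

```text
clock: 6.2
tcp_pos: [0.5413, 0.0687, 0.2313]
orientation: [2.659, 1.673, -0.001]
contact_force: [0.7, -1.2, -3.5]
grip_width: 0.0308
gripper_force: 80.3
```

Run:
```python
from h import *;st()
o=r.get_obs();p=o['tcp_pos'];s=r.grab_frame('scene');t=r.grab_frame('top')
u=proj('scene',p)[0].astype(int);v=proj('top',p)[0].astype(int);print(u,v)
cs=lambda im,c:cv2.resize(im[c[1]-40:c[1]+40,c[0]-40:c[0]+40],(400,400),interpolation=cv2.INTER_CUBIC)
cv2.imwrite('pics/z3.png',np.hstack([cs(s,u),cs(t,v)]))
Z=p[2]-.032;print("corner of crop",u-40,"expected tip",proj('scene',[.5445,.0695,.174]),"origin",proj('scene',[p[0],p[1],Z]))
```

```text
t 6.2 tcp [541.3  68.7 231.3] yaw_y -25.66 zax [-0.001 -0.001 -1.   ] F [ 0.7 -1.2 -3.5] M [-0.07  0.04 -0.03] w 30.8 q [-0.76  0.33  0.64  1.92 -0.24  0.97 -0.45]
[279 206] [234 170]
corner of crop [239 166] expected tip [[277.79848804 228.86051003]] origin [[279.32959307 218.71211265]]
```

View pics/z3.png

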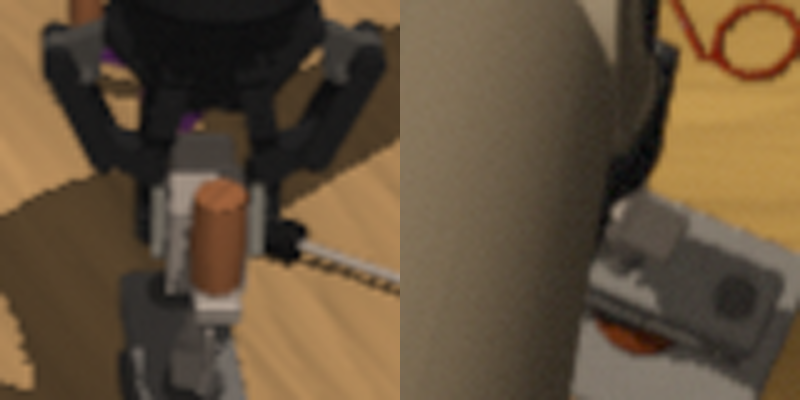

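The crank hangs straight in the fingers: its grip top is at (219,190) and the shaft end is just below, at (190,350). Next I check how far the crank sits off along its own x.

Run:
```python
from h import *
p=r.get_obs()['tcp_pos']
g=onz('scene',(239+219.5/5-.5,166+190.5/5-.5),p[2]-.032+.0825)
x=np.array([np.cos(np.radians(64.3)),np.sin(np.radians(64.3))]);y=np.array([-x[1],x[0]])
d=(g-p)[:2];print("grip rel along crank x,y",d@x*1e3,d@y*1e3)
rows([[.5445,.0697,.210]],[-25.7])
```

```text
grip rel along crank x,y 60.67035277770087 0.5154958474927964
d [ 2.7  2.1 21.4] w [-0.  0. -0.]
```

>>> step_arm(
  moves=[
    {"dx":2.7,"dy":2.1,"dz":10,"rx":0,"ry":0,"rz":0,"gripper":-1},
    {"dx":0,"dy":0,"dz":10,"rx":0,"ry":0,"rz":0,"gripper":-1},
    {"dx":0,"dy":0,"dz":4,"rx":0,"ry":0,"rz":0,"gripper":-1},
    {"dx":0,"dy":0,"dz":3,"rx":0,"ry":0,"rz":0,"gripper":-1},
    {"dx":0,"dy":0,"dz":3,"rx":0,"ry":0,"rz":0,"gripper":-1},
    {"dx":0,"dy":0,"dz":0,"rx":0,"ry":0,"rz":0,"gripper":-1},
  ],
)

```text
clock: 7.05
tcp_pos: [0.5448, 0.0712, 0.2012]
orientation: [-2.658, -1.674, 0.0]
contact_force: [-0.3, -0.3, -3.6]
grip_width: 0.0312
gripper_force: 80.3
```

```bash
python3 -c "
from h import *;st()"
```

```text
t 7.05 tcp [544.8  71.2 201.2] yaw_y -25.61 zax [-0. -0. -1.] F [-0.3 -0.3 -3.6] M [ 0.01  0.03 -0.05] w 31.2 q [-0.73  0.38  0.62  1.94 -0.28  0.91 -0.42]
```

>>> step_arm(
  moves=[
    {"dx":-1,"dy":0.4,"dz":2,"rx":0,"ry":0,"rz":0,"gripper":-1},
    {"dx":0,"dy":0,"dz":2,"rx":0,"ry":0,"rz":0,"gripper":-1},
    {"dx":0,"dy":0,"dz":1,"rx":0,"ry":0,"rz":0,"gripper":-1},
    {"dx":0,"dy":0,"dz":0,"rx":0,"ry":0,"rz":0,"gripper":-1},
  ],
)

```text
clock: 7.55
tcp_pos: [0.5447, 0.0696, 0.1962]
orientation: [2.659, 1.673, -0.001]
contact_force: [-0.2, -1.5, -2.5]
grip_width: 0.0309
gripper_force: 80.5
```

>>> step_arm(
  moves=[
    {"dx":0,"dy":0,"dz":1.5,"rx":0,"ry":0,"rz":0,"gripper":-1},
    {"dx":0,"dy":0,"dz":0,"rx":0,"ry":0,"rz":0,"gripper":-1},
  ],
)

```text
clock: 7.8
tcp_pos: [0.5448, 0.0693, 0.1948]
orientation: [2.659, 1.673, -0.001]
contact_force: [-0.3, -4.2, -0.7]
grip_width: 0.0312
gripper_force: 80.7
```

>>> step_arm(
  moves=[
    {"dx":-0.8,"dy":0.4,"dz":0,"rx":0,"ry":0,"rz":0,"gripper":-1},
    {"dx":0,"dy":0,"dz":0,"rx":0,"ry":0,"rz":0,"gripper":-1},
  ],
)

```text
clock: 8.05
tcp_pos: [0.5448, 0.0692, 0.1948]
orientation: [-2.659, -1.674, 0.0]
contact_force: [-0.8, -3.4, -2.1]
grip_width: 0.0307
gripper_force: 80.7
```

>>> step_arm(
  moves=[
    {"dx":0,"dy":0,"dz":1,"rx":0,"ry":0,"rz":0,"gripper":-1},
    {"dx":0,"dy":0,"dz":0,"rx":0,"ry":0,"rz":0,"gripper":-1},
  ],
)

```text
clock: 8.3
tcp_pos: [0.5449, 0.069, 0.1939]
orientation: [2.658, 1.673, 0.0]
contact_force: [-1.3, -3.2, 0.7]
grip_width: 0.0309
gripper_force: 80.9
```

```bash
python3 -c "
from h import *;st()"
```

```text
t 8.3 tcp [544.9  69.  193.9] yaw_y -25.62 zax [ 0. -0. -1.] F [-1.3 -3.2  0.7] M [-0.97  0.32 -0.05] w 30.9 q [-0.73  0.39  0.62  1.95 -0.28  0.89 -0.41]
```

>>> step_arm(
  moves=[
    {"dx":-0.4,"dy":0.2,"dz":1,"rx":0,"ry":0,"rz":0,"gripper":-1},
    {"dx":0,"dy":0,"dz":0,"rx":0,"ry":0,"rz":0,"gripper":-1},
  ],
)

```text
clock: 8.55
tcp_pos: [0.545, 0.0687, 0.1931]
orientation: [-2.659, -1.673, -0.0]
contact_force: [-2.4, -3.4, 5.3]
grip_width: 0.0308
gripper_force: 81.4
```

```bash
python3 -c "
from h import *;st()"
```

```text
t 8.55 tcp [545.   68.7 193.1] yaw_y -25.62 zax [ 0.  0. -1.] F [-2.4 -3.4  5.3] M [-0.96  0.62 -0.03] w 30.8 q [-0.72  0.39  0.62  1.95 -0.28  0.89 -0.41]
```

>>> step_arm(
  moves=[
    {"dx":0,"dy":0,"dz":0,"rx":0,"ry":0,"rz":-4,"gripper":-1},
    {"dx":0,"dy":0,"dz":0,"rx":0,"ry":0,"rz":-4,"gripper":-1},
    {"dx":0,"dy":0,"dz":0,"rx":0,"ry":0,"rz":0,"gripper":-1},
  ],
)

```text
clock: 8.93
tcp_pos: [0.5448, 0.0685, 0.193]
orientation: [-2.536, -1.854, -0.0]
contact_force: [-3.2, -3.7, 4.1]
grip_width: 0.0309
gripper_force: 81.3
```

```bash
python3 -c "
from h import *;st()"
```

```text
t 8.93 tcp [544.8  68.5 193. ] yaw_y -17.66 zax [-0.  0. -1.] F [-3.2 -3.7  4.1] M [-1.04  0.62 -0.05] w 30.9 q [-0.7   0.38  0.58  1.95 -0.27  0.89 -0.29]
```

>>> step_arm(
  moves=[
    {"dx":-1,"dy":-0.3,"dz":0,"rx":0,"ry":0,"rz":0,"gripper":-1},
    {"dx":0,"dy":0,"dz":1,"rx":0,"ry":0,"rz":0,"gripper":-1},
    {"dx":0,"dy":0,"dz":0,"rx":0,"ry":0,"rz":0,"gripper":-1},
  ],
)

```text
clock: 9.3
tcp_pos: [0.5449, 0.0684, 0.1928]
orientation: [-2.536, -1.854, -0.003]
contact_force: [-3.4, -2.8, 11.1]
grip_width: 0.0306
gripper_force: 82.6
```

>>> step_arm(
  moves=[
    {"dx":0,"dy":0,"dz":0,"rx":0,"ry":0,"rz":-4,"gripper":-1},
    {"dx":0,"dy":0,"dz":0,"rx":0,"ry":0,"rz":0,"gripper":-1},
  ],
)

```text
clock: 9.55
tcp_pos: [0.5449, 0.0683, 0.1928]
orientation: [-2.469, -1.943, -0.003]
contact_force: [-3.3, -2.4, 10.5]
grip_width: 0.0304
gripper_force: 82.2
```

```bash
python3 -c "
from h import *;st()"
```

```text
t 9.55 tcp [544.9  68.3 192.8] yaw_y -13.61 zax [ 0.001  0.001 -1.   ] F [-3.3 -2.4 10.5] M [-0.64  0.75 -0.1 ] w 30.4 q [-0.68  0.38  0.56  1.95 -0.26  0.88 -0.23]
```

>>> step_arm(
  moves=[
    {"dx":-0.5,"dy":-1,"dz":0,"rx":0,"ry":0,"rz":-5,"gripper":-1},
    {"dx":0,"dy":0,"dz":0,"rx":0,"ry":0,"rz":0,"gripper":-1},
  ],
)

```text
clock: 9.8
tcp_pos: [0.5447, 0.0683, 0.1929]
orientation: [2.38, 2.048, 0.006]
contact_force: [-0.2, -2.8, 6.7]
grip_width: 0.0306
gripper_force: 81.6
```

>>> step_arm(
  moves=[
    {"dx":0,"dy":0,"dz":0,"rx":0,"ry":0,"rz":-6,"gripper":-1},
    {"dx":0,"dy":0,"dz":0,"rx":0,"ry":0,"rz":0,"gripper":-1},
  ],
)

```text
clock: 10.05
tcp_pos: [0.5448, 0.0683, 0.1929]
orientation: [2.269, 2.17, 0.005]
contact_force: [0.6, -3.8, 7.4]
grip_width: 0.0307
gripper_force: 81.7
```

>>> step_arm(
  moves=[
    {"dx":0,"dy":0,"dz":0,"rx":0,"ry":0,"rz":-6,"gripper":-1},
    {"dx":0,"dy":0,"dz":0,"rx":0,"ry":0,"rz":0,"gripper":-1},
  ],
)

```text
clock: 10.3
tcp_pos: [0.5448, 0.0683, 0.1929]
orientation: [2.152, 2.286, 0.005]
contact_force: [-0.4, -2.9, 7.1]
grip_width: 0.031
gripper_force: 81.7
```

```bash
python3 -c "
from h import *;st()"
```

```text
t 10.3 tcp [544.8  68.3 192.9] yaw_y 3.44 zax [ 0.004  0.001 -1.   ] F [-0.4 -2.9  7.1] M [-0.62 -0.04  0.01] w 31.0 q [-0.63  0.36  0.49  1.95 -0.22  0.88  0.04]
```

Run:
```python
from h import *
s=r.grab_frame('scene');u=proj('scene',[.545,.069,.17])[0].astype(int);print(u-35)
cv2.imwrite('pics/z4.png',cv2.resize(s[u[1]-35:u[1]+35,u[0]-35:u[0]+35],(560,560),interpolation=cv2.INTER_CUBIC))
print("shoulder px",(proj('scene',[[.5447,.0697,.140],[.5447,.0697,.174]])-u+35)*8)
```

```text
[242 195]
shoulder px [[282.65570148 369.96307771]
 [286.08116347 271.53729096]]
```

View pics/z4.png

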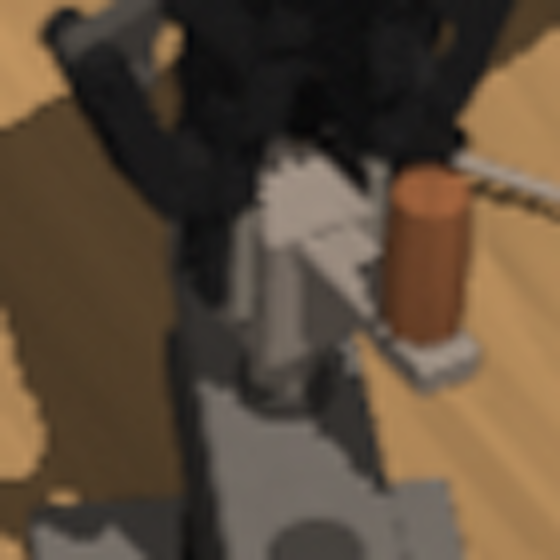

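The hub sits partway down the shaft, with its lower end at about (285,350) and the collar just below, so it is threaded on but not yet aligned. I'll keep sweeping.

>>> step_arm(
  moves=[
    {"dx":0,"dy":0,"dz":0.5,"rx":0,"ry":0,"rz":-6,"gripper":-1},
    {"dx":0,"dy":0,"dz":0,"rx":0,"ry":0,"rz":0,"gripper":-1},
  ],
)

```text
clock: 10.6
tcp_pos: [0.5449, 0.0683, 0.1927]
orientation: [2.03, 2.395, 0.006]
contact_force: [-0.7, -3.4, 9.8]
grip_width: 0.0309
gripper_force: 82.0
```

```bash
python3 -c "
from h import *;st()"
```

```text
t 10.6 tcp [544.9  68.3 192.7] yaw_y 9.44 zax [ 0.004  0.001 -1.   ] F [-0.7 -3.4  9.8] M [-0.62  0.08  0.07] w 30.9 q [-0.61  0.36  0.47  1.95 -0.21  0.88  0.13]
```

>>> step_arm(
  moves=[
    {"dx":0,"dy":0,"dz":0,"rx":0,"ry":0,"rz":-6,"gripper":-1},
    {"dx":0,"dy":0,"dz":0,"rx":0,"ry":0,"rz":0,"gripper":-1},
  ],
)

```text
clock: 10.85
tcp_pos: [0.5449, 0.0683, 0.1925]
orientation: [1.901, 2.498, 0.005]
contact_force: [1.6, -2.3, 7.3]
grip_width: 0.0308
gripper_force: 81.7
```

>>> step_arm(
  moves=[
    {"dx":0,"dy":0,"dz":0,"rx":0,"ry":0,"rz":-6,"gripper":-1},
    {"dx":0,"dy":0,"dz":0,"rx":0,"ry":0,"rz":0,"gripper":-1},
  ],
)

```text
clock: 11.1
tcp_pos: [0.5449, 0.0683, 0.1922]
orientation: [1.77, 2.592, 0.005]
contact_force: [1.7, -1.4, 5.4]
grip_width: 0.0307
gripper_force: 81.4
```

```bash
python3 -c "
from h import *;st()"
```

```text
t 11.1 tcp [544.9  68.3 192.2] yaw_y 21.34 zax [ 0.004  0.001 -1.   ] F [ 1.7 -1.4  5.4] M [-0.51 -0.42  0.08] w 30.7 q [-0.58  0.36  0.42  1.94 -0.19  0.87  0.31]
```

>>> step_arm(
  moves=[
    {"dx":0,"dy":0,"dz":0.5,"rx":0,"ry":0,"rz":-5,"gripper":-1},
    {"dx":0,"dy":0,"dz":0,"rx":0,"ry":0,"rz":0,"gripper":-1},
  ],
)

```text
clock: 11.35
tcp_pos: [0.5448, 0.0684, 0.1915]
orientation: [1.657, 2.666, 0.004]
contact_force: [3.9, -1.8, 4.7]
grip_width: 0.0309
gripper_force: 81.4
```

>>> step_arm(
  moves=[
    {"dx":0,"dy":0,"dz":0,"rx":0,"ry":0,"rz":-4,"gripper":-1},
    {"dx":0,"dy":0,"dz":0,"rx":0,"ry":0,"rz":0,"gripper":-1},
  ],
)

```text
clock: 11.6
tcp_pos: [0.5447, 0.0683, 0.1911]
orientation: [1.563, 2.722, 0.004]
contact_force: [5.4, -1.2, -0.0]
grip_width: 0.0306
gripper_force: 80.5
```

```bash
python3 -c "
from h import *;st()"
```

```text
t 11.6 tcp [544.7  68.3 191.1] yaw_y 30.26 zax [ 0.003  0.001 -1.   ] F [ 5.4 -1.2 -0. ] M [-0.29 -1.36  0.04] w 30.6 q [-0.55  0.35  0.38  1.94 -0.17  0.87  0.45]
```

>>> step_arm(
  moves=[
    {"dx":-0.4,"dy":0.7,"dz":1,"rx":0,"ry":0,"rz":0,"gripper":-1},
    {"dx":0,"dy":0,"dz":0,"rx":0,"ry":0,"rz":0,"gripper":-1},
  ],
)

```text
clock: 11.85
tcp_pos: [0.545, 0.0683, 0.1898]
orientation: [1.563, 2.724, 0.002]
contact_force: [5.6, -1.0, -0.3]
grip_width: 0.0308
gripper_force: 80.7
```

>>> step_arm(
  moves=[
    {"dx":0,"dy":0,"dz":1,"rx":0,"ry":0,"rz":-2,"gripper":-1},
    {"dx":0,"dy":0,"dz":0,"rx":0,"ry":0,"rz":0,"gripper":-1},
  ],
)

```text
clock: 12.1
tcp_pos: [0.5449, 0.0683, 0.1888]
orientation: [1.514, 2.751, 0.002]
contact_force: [6.1, 0.1, -1.1]
grip_width: 0.0308
gripper_force: 80.7
```

```bash
python3 -c "
from h import *;st()"
```

```text
t 12.1 tcp [544.9  68.3 188.8] yaw_y 32.33 zax [ 0.002  0.001 -1.   ] F [ 6.1  0.1 -1.1] M [-0.17 -1.34  0.03] w 30.8 q [-0.54  0.36  0.38  1.94 -0.17  0.87  0.49]
```

>>> step_arm(
  moves=[
    {"dx":-0.5,"dy":0.8,"dz":2,"rx":0,"ry":0,"rz":0,"gripper":-1},
    {"dx":0,"dy":0,"dz":2,"rx":0,"ry":0,"rz":0,"gripper":-1},
    {"dx":0,"dy":0,"dz":0,"rx":0,"ry":0,"rz":0,"gripper":-1},
  ],
)

```text
clock: 12.48
tcp_pos: [0.5451, 0.0682, 0.1846]
orientation: [1.514, 2.753, 0.001]
contact_force: [4.4, -0.5, -1.2]
grip_width: 0.0307
gripper_force: 80.9
```

>>> step_arm(
  moves=[
    {"dx":0,"dy":0,"dz":2,"rx":0,"ry":0,"rz":0,"gripper":-1},
    {"dx":0,"dy":0,"dz":2,"rx":0,"ry":0,"rz":0,"gripper":-1},
    {"dx":0,"dy":0,"dz":0,"rx":0,"ry":0,"rz":0,"gripper":-1},
  ],
)

```text
clock: 12.85
tcp_pos: [0.5452, 0.0682, 0.181]
orientation: [1.513, 2.753, 0.001]
contact_force: [3.6, 1.6, 2.2]
grip_width: 0.031
gripper_force: 81.4
```

```bash
python3 -c "
from h import *;st()"
```

```text
t 12.85 tcp [545.2  68.2 181. ] yaw_y 32.4 zax [ 0.001  0.001 -1.   ] F [3.6 1.6 2.2] M [ 0.42 -1.02  0.12] w 31.0 q [-0.54  0.37  0.37  1.95 -0.18  0.85  0.5 ]
```

>>> step_arm(
  moves=[
    {"dx":0,"dy":0.5,"dz":2,"rx":0,"ry":0,"rz":0,"gripper":-1},
    {"dx":0,"dy":0,"dz":2,"rx":0,"ry":0,"rz":0,"gripper":-1},
    {"dx":0,"dy":0,"dz":1,"rx":0,"ry":0,"rz":0,"gripper":-1},
    {"dx":0,"dy":0,"dz":0,"rx":0,"ry":0,"rz":0,"gripper":-1},
  ],
)

```text
clock: 13.35
tcp_pos: [0.5452, 0.0682, 0.1763]
orientation: [-1.513, -2.753, -0.001]
contact_force: [2.0, 0.5, 8.7]
grip_width: 0.0313
gripper_force: 82.0
```

```bash
python3 -c "
from h import *;st()"
```

```text
t 13.35 tcp [545.2  68.2 176.3] yaw_y 32.4 zax [-0.     0.001 -1.   ] F [2.  0.5 8.7] M [ 0.24 -0.35  0.14] w 31.3 q [-0.53  0.38  0.37  1.95 -0.18  0.84  0.5 ]
```

>>> step_arm(
  moves=[
    {"dx":0,"dy":0,"dz":2,"rx":0,"ry":0,"rz":0,"gripper":-1},
    {"dx":0,"dy":0,"dz":1,"rx":0,"ry":0,"rz":0,"gripper":-1},
    {"dx":0,"dy":0,"dz":0,"rx":0,"ry":0,"rz":0,"gripper":-1},
  ],
)

```text
clock: 13.72
tcp_pos: [0.5453, 0.0682, 0.1736]
orientation: [-1.513, -2.753, -0.001]
contact_force: [0.9, 1.5, 11.1]
grip_width: 0.031
gripper_force: 82.3
```

>>> step_arm(
  moves=[
    {"dx":0,"dy":0,"dz":1,"rx":0,"ry":0,"rz":0,"gripper":-1},
    {"dx":0,"dy":0,"dz":0,"rx":0,"ry":0,"rz":0,"gripper":-1},
  ],
)

```text
clock: 13.98
tcp_pos: [0.5453, 0.0682, 0.1727]
orientation: [-1.513, -2.753, -0.001]
contact_force: [-0.1, 1.6, 12.3]
grip_width: 0.0311
gripper_force: 82.5
```

```bash
python3 -c "
from h import *;st()"
```

```text
t 13.97 tcp [545.3  68.2 172.7] yaw_y 32.4 zax [-0.     0.001 -1.   ] F [-0.1  1.6 12.3] M [ 0.22 -0.    0.17] w 31.1 q [-0.53  0.38  0.37  1.95 -0.18  0.84  0.5 ]
```

>>> step_arm(
  moves=[
    {"dx":0,"dy":0,"dz":1,"rx":0,"ry":0,"rz":0,"gripper":-1},
    {"dx":0,"dy":0,"dz":1,"rx":0,"ry":0,"rz":0,"gripper":-1},
    {"dx":0,"dy":0,"dz":0,"rx":0,"ry":0,"rz":0,"gripper":-1},
  ],
)

```text
clock: 14.35
tcp_pos: [0.5453, 0.0682, 0.1722]
orientation: [-1.513, -2.752, -0.002]
contact_force: [-6.3, 0.7, 26.8]
grip_width: 0.0308
gripper_force: 84.6
```

>>> step_arm(
  moves=[
    {"dx":0,"dy":0,"dz":1,"rx":0,"ry":0,"rz":0,"gripper":-1},
    {"dx":0,"dy":0,"dz":0,"rx":0,"ry":0,"rz":0,"gripper":-1},
  ],
)

```text
clock: 14.6
tcp_pos: [0.5453, 0.0681, 0.1722]
orientation: [-1.513, -2.752, -0.003]
contact_force: [-8.6, 0.1, 34.7]
grip_width: 0.0307
gripper_force: 85.8
```

```bash
python3 -c "
from h import *;st()"
```

```text
t 14.6 tcp [545.3  68.1 172.2] yaw_y 32.38 zax [-0.     0.002 -1.   ] F [-8.6  0.1 34.7] M [-0.05  2.02  0.21] w 30.7 q [-0.53  0.38  0.37  1.96 -0.18  0.84  0.5 ]
```

Fully home: the crank seated at TCP z 172.2 mm against 172 expected, with a firm stop. Now I release it and move to the grip.

>>> step_arm(
  moves=[
    {"dx":0,"dy":0,"dz":-2.5,"rx":0,"ry":0,"rz":0,"gripper":-1},
    {"dx":0,"dy":0,"dz":0,"rx":0,"ry":0,"rz":0,"gripper":0.3},
    {"dx":0,"dy":0,"dz":0,"rx":0,"ry":0,"rz":0,"gripper":0.3},
    {"dx":0,"dy":0,"dz":0,"rx":0,"ry":0,"rz":0,"gripper":0.3},
    {"dx":0,"dy":0,"dz":-10,"rx":0,"ry":0,"rz":0,"gripper":0.3},
    {"dx":0,"dy":0,"dz":-40,"rx":0,"ry":0,"rz":0,"gripper":0.3},
    {"dx":0,"dy":0,"dz":-40,"rx":0,"ry":0,"rz":0,"gripper":0.3},
    {"dx":0,"dy":0,"dz":0,"rx":0,"ry":0,"rz":0,"gripper":0.3},
    {"dx":0,"dy":0,"dz":0,"rx":0,"ry":0,"rz":0,"gripper":0.3},
  ],
)

```text
clock: 15.72
tcp_pos: [0.545, 0.068, 0.2612]
orientation: [-1.513, -2.753, -0.0]
contact_force: [0.4, -0.5, -0.6]
grip_width: 0.0554
gripper_force: 0.0
```

Run:
```python
from h import *
st();rows([[.5132,.1188,.262],[.5132,.1188,.208]],[32.4]*2)
s=r.grab_frame('scene');u=proj('scene',[.5132,.1188,.2])[0].astype(int)
print(u-35, (proj('scene',[[.5132,.1188,.2225],[.5453,.0682,.180]])-u+35)*8)
cv2.imwrite('pics/z5.png',cv2.resize(s[u[1]-35:u[1]+35,u[0]-35:u[0]+35],(560,560),interpolation=cv2.INTER_CUBIC))
```

```text
t 15.72 tcp [545.   68.  261.2] yaw_y 32.39 zax [-0.  0. -1.] F [ 0.4 -0.5 -0.6] M [ 0.04  0.05 -0.05] w 55.4 q [-0.57  0.27  0.4   1.87 -0.12  1.02  0.45]
d [60.   0.4 -0.8] w [-0. -0. -0.]
d [ 0.  0. 54.] w [0. 0. 0.]
[268 193] [[290.47977926 212.40114964]
 [ 73.93148092 267.11280615]]
```

View pics/z5.png

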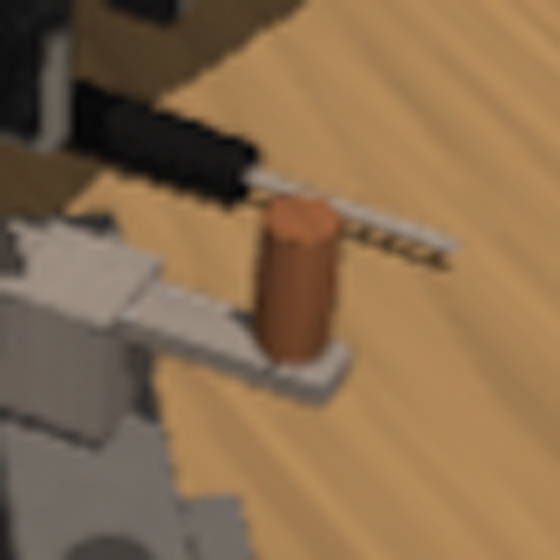

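The crank sits seated on the press, with its grip top at crop (300,213) against (290,212) predicted, so the difference is small. I correct for it.

Run:
```python
from h import *
f=lambda p,z:onz('scene',(268+(p[0]+.5)/8-.5,193+(p[1]+.5)/8-.5),z)
g=f((300,213),.2225);h=f((78,268),.180);d=(g-h)[:2]
print(g,h,np.linalg.norm(d),np.degrees(np.arctan2(d[1],d[0])))
```

```text
[0.51126111 0.11847381 0.2225    ] [0.54465264 0.0673173  0.18      ] 0.06108995438416488 123.13379873691504
```

>>> step_arm(
  moves=[
    {"dx":30,"dy":-0.4,"dz":0,"rx":0,"ry":0,"rz":0,"gripper":0.3},
    {"dx":30.5,"dy":-0.4,"dz":0,"rx":0,"ry":0,"rz":0,"gripper":0.3},
    {"dx":0,"dy":0,"dz":20,"rx":0,"ry":0,"rz":0,"gripper":0.3},
    {"dx":0,"dy":0,"dz":20,"rx":0,"ry":0,"rz":0,"gripper":0.3},
    {"dx":0,"dy":0,"dz":13,"rx":0,"ry":0,"rz":0,"gripper":0.3},
    {"dx":0,"dy":0,"dz":0,"rx":0,"ry":0,"rz":0,"gripper":0.3},
  ],
)

```text
clock: 16.52
tcp_pos: [0.5114, 0.1182, 0.207]
orientation: [-1.513, -2.751, 0.004]
contact_force: [-0.0, -0.8, -0.1]
grip_width: 0.0555
gripper_force: 0.0
```

>>> step_arm(
  grip_force=60,
  moves=[
    {"dx":0,"dy":0,"dz":0,"rx":0,"ry":0,"rz":0,"gripper":-1},
    {"dx":0,"dy":0,"dz":0,"rx":0,"ry":0,"rz":0,"gripper":-1},
    {"dx":0,"dy":0,"dz":0,"rx":0,"ry":0,"rz":0,"gripper":-1},
    {"dx":0,"dy":0,"dz":0,"rx":0,"ry":0,"rz":0,"gripper":-1},
    {"dx":0,"dy":0,"dz":0,"rx":0,"ry":0,"rz":0,"gripper":-1},
  ],
)

```text
clock: 17.15
tcp_pos: [0.5123, 0.1187, 0.2088]
orientation: [1.514, 2.753, 0.001]
contact_force: [-2.8, -0.5, 6.4]
grip_width: 0.0197
gripper_force: 58.7
```

```bash
cat >> h.py <<'E'
C=np.array([.5453,.0682])
def wind(n,stp):
    st(); o=r.get_obs();d=o["tcp_pos"][:2]-C;a=np.arctan2(d[1],d[0]);F=o["contact_force"]
    print("az",np.degrees(a).round(1),"rad",(np.linalg.norm(d)*1e3).round(1),"tangential",(-F[0]*-np.sin(a)-F[1]*np.cos(a)).round(2),"radial",(F[0]*np.cos(a)+F[1]*np.sin(a)).round(2))
    M=R.from_rotvec(o["orientation"]);p=o["tcp_pos"]
    for k in range(1,n+1):
        b=a-np.radians(stp*k);q=np.array([*(C+.06*np.array([np.cos(b),np.sin(b)])),o["tcp_pos"][2]])
        print(np.round(M.inv().apply(q-p)*1e3,1)[:2].tolist(),end=" ");p=q
E
python3 -c "from h import *;wind(20,18)"
```

```text
t 17.15 tcp [512.3 118.7 208.8] yaw_y 32.39 zax [ 0.  0. -1.] F [-2.8 -0.5  6.4] M [-0.26  0.62 -0.05] w 19.7 q [-0.65  0.29  0.36  1.98 -0.13  0.9   0.35]
az 123.2 rad 60.3 tangential -2.56 radial 1.12
[-3.0, 18.6] [-8.3, 16.8] [-13.1, 13.5] [-16.6, 8.7] [-18.5, 3.2] [-18.6, -2.7] [-16.8, -8.3] [-13.5, -13.1] [-8.7, -16.6] [-3.2, -18.5] [2.7, -18.6] [8.3, -16.8] [13.1, -13.5] [16.6, -8.7] [18.5, -3.2] [18.6, 2.7] [16.8, 8.3] [13.5, 13.1] [8.7, 16.6] [3.2, 18.5]
```

>>> step_arm(
  moves=[
    {"dx":-3.0,"dy":18.6,"dz":-1,"rx":0,"ry":0,"rz":0,"gripper":-1},
    {"dx":-8.3,"dy":16.8,"dz":0,"rx":0,"ry":0,"rz":0,"gripper":-1},
    {"dx":-13.1,"dy":13.5,"dz":0,"rx":0,"ry":0,"rz":0,"gripper":-1},
    {"dx":-16.6,"dy":8.7,"dz":0,"rx":0,"ry":0,"rz":0,"gripper":-1},
    {"dx":-18.5,"dy":3.2,"dz":0,"rx":0,"ry":0,"rz":0,"gripper":-1},
  ],
)

```text
clock: 17.77
tcp_pos: [0.5947, 0.1031, 0.209]
orientation: [-1.509, -2.751, -0.001]
contact_force: [-6.5, 4.1, 2.5]
grip_width: 0.0192
gripper_force: 59.0
```

```bash
python3 -c "from h import *;wind(1,18)"
```

```text
t 17.77 tcp [594.7 103.1 209. ] yaw_y 32.53 zax [-0.003  0.002 -1.   ] F [-6.5  4.1  2.5] M [ 0.72  1.57 -0.01] w 19.2 q [-0.55  0.42  0.36  1.79 -0.18  0.96  0.46]
az 35.3 rad 60.5 tangential -7.16 radial -2.94
[-18.7, -2.5]
```

>>> step_arm(
  moves=[
    {"dx":-18.6,"dy":-2.7,"dz":0,"rx":0,"ry":0,"rz":0,"gripper":-1},
    {"dx":-16.8,"dy":-8.3,"dz":0,"rx":0,"ry":0,"rz":0,"gripper":-1},
    {"dx":-13.5,"dy":-13.1,"dz":0,"rx":0,"ry":0,"rz":0,"gripper":-1},
    {"dx":-8.7,"dy":-16.6,"dz":0,"rx":0,"ry":0,"rz":0,"gripper":-1},
    {"dx":-3.2,"dy":-18.5,"dz":0,"rx":0,"ry":0,"rz":0,"gripper":-1},
    {"dx":2.7,"dy":-18.6,"dz":0,"rx":0,"ry":0,"rz":0,"gripper":-1},
    {"dx":8.3,"dy":-16.8,"dz":0,"rx":0,"ry":0,"rz":0,"gripper":-1},
    {"dx":13.1,"dy":-13.5,"dz":0,"rx":0,"ry":0,"rz":0,"gripper":-1},
    {"dx":16.6,"dy":-8.7,"dz":0,"rx":0,"ry":0,"rz":0,"gripper":-1},
    {"dx":18.5,"dy":-3.2,"dz":0,"rx":0,"ry":0,"rz":0,"gripper":-1},
  ],
)

```text
clock: 19.02
tcp_pos: [0.4961, 0.0338, 0.2098]
orientation: [1.514, 2.747, 0.001]
contact_force: [6.9, -2.7, -3.7]
grip_width: 0.0199
gripper_force: 59.1
```

```bash
python3 -c "from h import *;wind(1,18)"
```

```text
t 19.02 tcp [496.1  33.8 209.8] yaw_y 32.28 zax [ 0.004 -0.002 -1.   ] F [ 6.9 -2.7 -3.7] M [-0.69 -1.44 -0.01] w 19.9 q [-0.53  0.24  0.39  2.04 -0.11  0.88  0.49]
az -145.0 rad 60.0 tangential -6.23 radial -4.12
[18.7, 2.1]
```

>>> step_arm(
  moves=[
    {"dx":18.6,"dy":2.7,"dz":0,"rx":0,"ry":0,"rz":0,"gripper":-1},
    {"dx":16.8,"dy":8.3,"dz":0,"rx":0,"ry":0,"rz":0,"gripper":-1},
    {"dx":13.5,"dy":13.1,"dz":0,"rx":0,"ry":0,"rz":0,"gripper":-1},
    {"dx":8.7,"dy":16.6,"dz":0,"rx":0,"ry":0,"rz":0,"gripper":-1},
    {"dx":3.2,"dy":18.5,"dz":0,"rx":0,"ry":0,"rz":0,"gripper":-1},
    {"dx":-2.7,"dy":18.6,"dz":0,"rx":0,"ry":0,"rz":0,"gripper":-1},
    {"dx":-8.3,"dy":16.8,"dz":0,"rx":0,"ry":0,"rz":0,"gripper":-1},
    {"dx":-13.1,"dy":13.5,"dz":0,"rx":0,"ry":0,"rz":0,"gripper":-1},
    {"dx":-16.6,"dy":8.7,"dz":0,"rx":0,"ry":0,"rz":0,"gripper":-1},
    {"dx":-18.5,"dy":3.2,"dz":0,"rx":0,"ry":0,"rz":0,"gripper":-1},
  ],
)

```text
clock: 20.27
tcp_pos: [0.5947, 0.1031, 0.2091]
orientation: [-1.509, -2.751, -0.001]
contact_force: [-6.5, 3.1, 3.6]
grip_width: 0.0195
gripper_force: 60.3
```

```bash
python3 -c "from h import *;wind(1,18)"
```

```text
t 20.27 tcp [594.7 103.1 209.1] yaw_y 32.52 zax [-0.003  0.002 -1.   ] F [-6.5  3.1  3.6] M [0.68 1.61 0.02] w 19.5 q [-0.54  0.42  0.35  1.79 -0.17  0.96  0.45]
az 35.2 rad 60.5 tangential -6.27 radial -3.53
[-18.7, -2.6]
```

>>> step_arm(
  moves=[
    {"dx":-18.6,"dy":-2.7,"dz":0,"rx":0,"ry":0,"rz":0,"gripper":-1},
    {"dx":-16.8,"dy":-8.3,"dz":0,"rx":0,"ry":0,"rz":0,"gripper":-1},
    {"dx":-13.5,"dy":-13.1,"dz":0,"rx":0,"ry":0,"rz":0,"gripper":-1},
    {"dx":-8.7,"dy":-16.6,"dz":0,"rx":0,"ry":0,"rz":0,"gripper":-1},
    {"dx":-3.2,"dy":-18.5,"dz":0,"rx":0,"ry":0,"rz":0,"gripper":-1},
    {"dx":2.7,"dy":-18.6,"dz":0,"rx":0,"ry":0,"rz":0,"gripper":-1},
    {"dx":8.3,"dy":-16.8,"dz":0,"rx":0,"ry":0,"rz":0,"gripper":-1},
    {"dx":13.1,"dy":-13.5,"dz":0,"rx":0,"ry":0,"rz":0,"gripper":-1},
  ],
)

```text
clock: 21.28
tcp_pos: [0.5258, 0.0115, 0.21]
orientation: [1.512, 2.747, 0.004]
contact_force: [6.5, 0.7, -4.9]
grip_width: 0.0195
gripper_force: 59.1
```

```bash
python3 -c "from h import *;wind(1,18)"
```

```text
t 21.27 tcp [525.8  11.5 210. ] yaw_y 32.33 zax [ 0.006 -0.    -1.   ] F [ 6.5  0.7 -4.9] M [ 0.37 -1.62 -0.01] w 19.5 q [-0.45  0.29  0.38  1.98 -0.13  0.89  0.56]
az -108.9 rad 60.0 tangential -5.95 radial -2.73
[16.3, -9.3]
```

>>> step_arm(
  moves=[
    {"dx":16.6,"dy":-8.7,"dz":0,"rx":0,"ry":0,"rz":0,"gripper":-1},
    {"dx":18.5,"dy":-3.2,"dz":0,"rx":0,"ry":0,"rz":0,"gripper":-1},
  ],
)

```text
clock: 21.52
tcp_pos: [0.4962, 0.0337, 0.2098]
orientation: [1.514, 2.747, 0.001]
contact_force: [6.4, -2.4, -4.3]
grip_width: 0.0198
gripper_force: 59.3
```

```bash
python3 -c "from h import *;wind(1,18)"
```

```text
t 21.52 tcp [496.2  33.7 209.8] yaw_y 32.27 zax [ 0.004 -0.002 -1.   ] F [ 6.4 -2.4 -4.3] M [-0.67 -1.4  -0.01] w 19.8 q [-0.51  0.24  0.37  2.04 -0.11  0.88  0.48]
az -145.0 rad 60.0 tangential -5.66 radial -3.82
[18.7, 2.1]
```

>>> step_arm(
  moves=[
    {"dx":18.6,"dy":2.7,"dz":0,"rx":0,"ry":0,"rz":0,"gripper":-1},
    {"dx":16.8,"dy":8.3,"dz":0,"rx":0,"ry":0,"rz":0,"gripper":-1},
  ],
)

```text
clock: 21.78
tcp_pos: [0.4852, 0.0693, 0.2094]
orientation: [1.516, 2.75, -0.003]
contact_force: [2.9, -6.1, -1.0]
grip_width: 0.0197
gripper_force: 59.6
```

```bash
python3 -c "from h import *;wind(1,18)"
```

```text
t 21.77 tcp [485.2  69.3 209.4] yaw_y 32.28 zax [ 0.001 -0.002 -1.   ] F [ 2.9 -6.1 -1. ] M [-1.43 -0.69 -0.04] w 19.7 q [-0.57  0.23  0.35  2.05 -0.1   0.88  0.4 ]
az 179.0 rad 60.1 tangential -6.02 radial -2.98
[13.8, 12.7]
```

>>> step_arm(
  moves=[
    {"dx":13.5,"dy":13.1,"dz":0,"rx":0,"ry":0,"rz":0,"gripper":-1},
    {"dx":8.7,"dy":16.6,"dz":0,"rx":0,"ry":0,"rz":0,"gripper":-1},
  ],
)

```text
clock: 22.02
tcp_pos: [0.4973, 0.1047, 0.2091]
orientation: [-1.514, -2.751, 0.005]
contact_force: [-2.2, -6.1, 1.9]
grip_width: 0.0194
gripper_force: 60.1
```

```bash
python3 -c "from h import *;wind(1,18)"
```

```text
t 22.02 tcp [497.3 104.7 209.1] yaw_y 32.34 zax [-0.003 -0.002 -1.   ] F [-2.2 -6.1  1.9] M [-1.57  0.43 -0.01] w 19.4 q [-0.61  0.26  0.33  2.01 -0.11  0.89  0.34]
az 142.8 rad 60.3 tangential -6.17 radial -1.95
[3.5, 18.5]
```

>>> step_arm(
  moves=[
    {"dx":3.2,"dy":18.5,"dz":0,"rx":0,"ry":0,"rz":0,"gripper":-1},
    {"dx":-2.7,"dy":18.6,"dz":0,"rx":0,"ry":0,"rz":0,"gripper":-1},
  ],
)

```text
clock: 22.28
tcp_pos: [0.5282, 0.1261, 0.209]
orientation: [-1.511, -2.751, 0.004]
contact_force: [-6.2, -4.5, 3.6]
grip_width: 0.0194
gripper_force: 60.5
```

```bash
python3 -c "from h import *;wind(1,18)"
```

```text
t 22.27 tcp [528.2 126.1 209. ] yaw_y 32.43 zax [-0.004 -0.001 -1.   ] F [-6.2 -4.5  3.6] M [-1.13  1.25 -0.03] w 19.4 q [-0.61  0.32  0.32  1.93 -0.13  0.91  0.34]
az 106.5 rad 60.3 tangential -7.17 radial -2.52
[-8.3, 16.9]
```

>>> step_arm(
  moves=[
    {"dx":-8.3,"dy":16.8,"dz":0,"rx":0,"ry":0,"rz":0,"gripper":-1},
    {"dx":-13.1,"dy":13.5,"dz":0,"rx":0,"ry":0,"rz":0,"gripper":-1},
  ],
)

```text
clock: 22.52
tcp_pos: [0.5654, 0.1251, 0.209]
orientation: [-1.51, -2.751, 0.003]
contact_force: [-7.4, -0.9, 4.8]
grip_width: 0.0198
gripper_force: 60.8
```

```bash
python3 -c "from h import *;wind(1,18)"
```

```text
t 22.52 tcp [565.4 125.1 209. ] yaw_y 32.48 zax [-0.004  0.    -1.   ] F [-7.4 -0.9  4.8] M [-0.35  1.74  0.03] w 19.8 q [-0.58  0.38  0.32  1.85 -0.15  0.94  0.38]
az 70.6 rad 60.4 tangential -6.71 radial -3.35
[-16.6, 8.8]
```

>>> step_arm(
  moves=[
    {"dx":-16.6,"dy":8.7,"dz":0,"rx":0,"ry":0,"rz":0,"gripper":-1},
    {"dx":-18.5,"dy":3.2,"dz":0,"rx":0,"ry":0,"rz":0,"gripper":-1},
  ],
)

```text
clock: 22.78
tcp_pos: [0.5948, 0.1031, 0.2091]
orientation: [-1.509, -2.752, -0.001]
contact_force: [-6.4, 3.8, 3.9]
grip_width: 0.0201
gripper_force: 60.5
```

```bash
python3 -c "from h import *;wind(1,18)"
```

```text
t 22.77 tcp [594.8 103.1 209.1] yaw_y 32.52 zax [-0.003  0.002 -1.   ] F [-6.4  3.8  3.9] M [ 0.7   1.6  -0.02] w 20.1 q [-0.52  0.42  0.33  1.79 -0.16  0.96  0.44]
az 35.2 rad 60.5 tangential -6.76 radial -3.02
[-18.7, -2.6]
```

>>> step_arm(
  moves=[
    {"dx":-18.6,"dy":-2.7,"dz":0,"rx":0,"ry":0,"rz":0,"gripper":-1},
  ],
)

```text
clock: 22.9
tcp_pos: [0.603, 0.0864, 0.2092]
orientation: [-1.509, -2.752, -0.004]
contact_force: [-3.9, 4.0, 2.1]
grip_width: 0.02
gripper_force: 60.0
```

```bash
python3 -c "from h import *;wind(1,18)"
```

```text
t 22.9 tcp [603.   86.4 209.2] yaw_y 32.53 zax [-0.001  0.003 -1.   ] F [-3.9  4.   2.1] M [ 1.19  1.06 -0.03] w 20.0 q [-0.49  0.43  0.33  1.78 -0.17  0.96  0.47]
az 17.5 rad 60.5 tangential -4.98 radial -2.47
[-17.0, -8.1]
```

>>> step_arm(
  moves=[
    {"dx":-16.8,"dy":-8.3,"dz":0,"rx":0,"ry":0,"rz":0,"gripper":-1},
  ],
)

```text
clock: 23.02
tcp_pos: [0.6058, 0.068, 0.2094]
orientation: [-1.51, -2.754, -0.006]
contact_force: [-1.4, 5.5, 0.1]
grip_width: 0.0198
gripper_force: 59.7
```

```bash
python3 -c "from h import *;wind(0,18)"
```

```text
t 23.02 tcp [605.8  68.  209.4] yaw_y 32.53 zax [ 0.001  0.004 -1.   ] F [-1.4  5.5  0.1] M [ 1.45  0.46 -0.04] w 19.8 q [-0.47  0.43  0.34  1.78 -0.17  0.96  0.51]
az -0.2 rad 60.5 tangential -5.47 radial -1.46
```

>>> step_arm(
  moves=[
    {"dx":-13.5,"dy":-13.1,"dz":0,"rx":0,"ry":0,"rz":0,"gripper":-1},
  ],
)

```text
clock: 23.15
tcp_pos: [0.6026, 0.0492, 0.2095]
orientation: [1.51, 2.754, 0.007]
contact_force: [0.8, 5.6, -1.8]
grip_width: 0.0198
gripper_force: 59.5
```

```bash
python3 -c "from h import *;wind(0,18)"
```

```text
t 23.15 tcp [602.6  49.2 209.5] yaw_y 32.51 zax [ 0.003  0.003 -1.   ] F [ 0.8  5.6 -1.8] M [ 1.5  -0.18  0.01] w 19.8 q [-0.44  0.42  0.34  1.79 -0.17  0.95  0.54]
az -18.3 rad 60.3 tangential -5.59 radial -1.05
```

>>> step_arm(
  moves=[
    {"dx":-8.7,"dy":-16.6,"dz":0,"rx":0,"ry":0,"rz":0,"gripper":-1},
  ],
)

```text
clock: 23.28
tcp_pos: [0.5937, 0.0323, 0.2097]
orientation: [1.511, 2.752, 0.007]
contact_force: [1.7, 5.4, -2.5]
grip_width: 0.0197
gripper_force: 59.5
```

```bash
python3 -c "from h import *;wind(0,18)"
```

```text
t 23.27 tcp [593.7  32.3 209.7] yaw_y 32.47 zax [ 0.004  0.003 -1.   ] F [ 1.7  5.4 -2.5] M [ 1.32 -0.66 -0.01] w 19.7 q [-0.42  0.4   0.35  1.82 -0.17  0.94  0.56]
az -36.6 rad 60.3 tangential -5.33 radial -1.8
```

>>> step_arm(
  moves=[
    {"dx":-3.2,"dy":-18.5,"dz":0,"rx":0,"ry":0,"rz":0,"gripper":-1},
  ],
)

```text
clock: 23.4
tcp_pos: [0.58, 0.019, 0.2098]
orientation: [1.511, 2.75, 0.006]
contact_force: [4.1, 5.1, -2.8]
grip_width: 0.0196
gripper_force: 59.5
```

```bash
python3 -c "from h import *;wind(0,18)"
```

```text
t 23.4 tcp [580.   19.  209.8] yaw_y 32.43 zax [ 0.005  0.002 -1.   ] F [ 4.1  5.1 -2.8] M [ 1.23 -1.   -0.03] w 19.6 q [-0.41  0.38  0.35  1.85 -0.16  0.93  0.57]
az -54.8 rad 60.2 tangential -6.3 radial -1.75
```

>>> step_arm(
  moves=[
    {"dx":2.7,"dy":-18.6,"dz":0,"rx":0,"ry":0,"rz":0,"gripper":-1},
  ],
)

```text
clock: 23.52
tcp_pos: [0.5631, 0.0109, 0.21]
orientation: [1.511, 2.749, 0.006]
contact_force: [5.0, 5.6, -4.1]
grip_width: 0.0195
gripper_force: 59.4
```

```bash
python3 -c "from h import *;wind(0,18)"
```

```text
t 23.52 tcp [563.1  10.9 210. ] yaw_y 32.4 zax [ 0.006  0.001 -1.   ] F [ 5.   5.6 -4.1] M [ 1.01 -1.41  0.05] w 19.5 q [-0.41  0.35  0.35  1.89 -0.15  0.92  0.58]
az -72.7 rad 60.0 tangential -6.46 radial -3.86
```

>>> step_arm(
  moves=[
    {"dx":8.3,"dy":-16.8,"dz":0,"rx":0,"ry":0,"rz":0,"gripper":-1},
  ],
)

```text
clock: 23.65
tcp_pos: [0.5448, 0.0083, 0.2102]
orientation: [1.511, 2.747, 0.006]
contact_force: [6.7, 2.5, -5.5]
grip_width: 0.0195
gripper_force: 59.3
```

```bash
python3 -c "from h import *;wind(0,18)"
```

```text
t 23.65 tcp [544.8   8.3 210.2] yaw_y 32.37 zax [ 0.007  0.    -1.   ] F [ 6.7  2.5 -5.5] M [ 0.66 -1.77 -0.02] w 19.5 q [-0.42  0.32  0.36  1.94 -0.14  0.9   0.57]
az -90.5 rad 59.9 tangential -6.66 radial -2.54
```

>>> step_arm(
  moves=[
    {"dx":13.1,"dy":-13.5,"dz":0,"rx":0,"ry":0,"rz":0,"gripper":-1},
  ],
)

```text
clock: 23.78
tcp_pos: [0.5265, 0.0114, 0.2102]
orientation: [1.512, 2.746, 0.005]
contact_force: [8.9, 1.1, -5.2]
grip_width: 0.0198
gripper_force: 59.2
```

```bash
python3 -c "from h import *;wind(1,18)"
```

```text
t 23.77 tcp [526.5  11.4 210.2] yaw_y 32.33 zax [ 0.008 -0.    -1.   ] F [ 8.9  1.1 -5.2] M [ 0.13 -2.04  0.01] w 19.8 q [-0.44  0.29  0.36  1.98 -0.13  0.89  0.55]
az -108.3 rad 59.9 tangential -8.14 radial -3.88
[16.1, -9.6]
```

>>> step_arm(
  moves=[
    {"dx":16.6,"dy":-8.7,"dz":0,"rx":0,"ry":0,"rz":0,"gripper":-1},
  ],
)

```text
clock: 23.9
tcp_pos: [0.51, 0.0198, 0.2101]
orientation: [1.513, 2.745, 0.003]
contact_force: [10.1, -2.8, -5.5]
grip_width: 0.0195
gripper_force: 59.3
```

```bash
python3 -c "from h import *;wind(1,18)"
```

```text
t 23.9 tcp [510.   19.8 210.1] yaw_y 32.29 zax [ 0.007 -0.002 -1.   ] F [10.1 -2.8 -5.5] M [-0.6  -2.08 -0.05] w 19.5 q [-0.46  0.26  0.36  2.01 -0.11  0.88  0.52]
az -126.1 rad 59.9 tangential -9.76 radial -3.71
[18.3, -4.2]
```

>>> step_arm(
  moves=[
    {"dx":12,"dy":-3.4,"dz":0,"rx":0,"ry":0,"rz":0,"gripper":-1},
    {"dx":0,"dy":0,"dz":0,"rx":0,"ry":0,"rz":0,"gripper":-1},
  ],
)

```text
clock: 24.15
tcp_pos: [0.4999, 0.0291, 0.2098]
orientation: [1.511, 2.749, 0.002]
contact_force: [4.5, -2.3, -2.4]
grip_width: 0.0198
gripper_force: 59.6
```

Run:
```python
from h import *
wind(1,18)
s=r.grab_frame('scene');u=proj('scene',[.545,.069,.08])[0].astype(int)
t=r.grab_frame('top');v=proj('top',[.545,.069,.08])[0].astype(int)
c=lambda im,u:cv2.resize(im[u[1]-40:u[1]+40,u[0]-40:u[0]+40],(400,400),interpolation=cv2.INTER_CUBIC)
cv2.imwrite('pics/z6.png',np.hstack([c(s,u),c(t,v)]))
```

```text
t 24.15 tcp [499.9  29.1 209.8] yaw_y 32.39 zax [ 0.005 -0.001 -1.   ] F [ 4.5 -2.3 -2.4] M [-0.7  -1.04 -0.  ] w 19.8 q [-0.48  0.24  0.35  2.03 -0.11  0.88  0.49]
az -139.3 rad 60.0 tangential -4.7 radial -1.92
[18.8, 0.2]
```

View pics/z6.png

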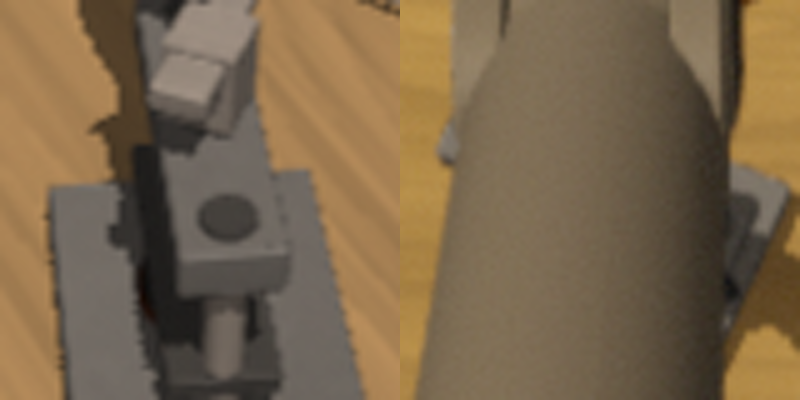

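The left half shows the crank seated with its hub on the bridge, at about (215,60), and the pressing plate run down between the columns, at (215,370). The wrist moment began to rise at about 2.55 turns and the crank now stands at 2.73, so I let go here.

>>> step_arm(
  moves=[
    {"dx":0,"dy":0,"dz":0,"rx":0,"ry":0,"rz":0,"gripper":0.3},
    {"dx":0,"dy":0,"dz":0,"rx":0,"ry":0,"rz":0,"gripper":0.3},
    {"dx":0,"dy":0,"dz":0,"rx":0,"ry":0,"rz":0,"gripper":0.3},
    {"dx":0,"dy":0,"dz":0,"rx":0,"ry":0,"rz":0,"gripper":0.3},
    {"dx":0,"dy":0,"dz":-10,"rx":0,"ry":0,"rz":0,"gripper":0.3},
    {"dx":0,"dy":0,"dz":-30,"rx":0,"ry":0,"rz":0,"gripper":0.3},
    {"dx":0,"dy":0,"dz":-40,"rx":0,"ry":0,"rz":0,"gripper":0.3},
    {"dx":0,"dy":0,"dz":-20,"rx":0,"ry":0,"rz":0,"gripper":0.3},
    {"dx":0,"dy":0,"dz":0,"rx":0,"ry":0,"rz":0,"gripper":0.3},
    {"dx":0,"dy":0,"dz":0,"rx":0,"ry":0,"rz":0,"gripper":0.3},
  ],
)

```text
clock: 25.5
tcp_pos: [0.4978, 0.0297, 0.3087]
orientation: [-1.513, -2.752, 0.001]
contact_force: [0.2, -0.9, -0.1]
grip_width: 0.0558
gripper_force: 0.0
```

Run:
```python
from h import *
st()
s=r.grab_frame('scene');u=proj('scene',[.53,.06,.13])[0].astype(int)
print(u-50,(proj('scene',[[.5453,.0682,.18],[.4998,.0291,.2225]])-u+50)*5.6)
cv2.imwrite('pics/z7.png',cv2.resize(s[u[1]-50:u[1]+50,u[0]-50:u[0]+50],(560,560),interpolation=cv2.INTER_CUBIC))
```

```text
t 25.5 tcp [497.8  29.7 308.7] yaw_y 32.39 zax [-0.001 -0.    -1.   ] F [ 0.2 -0.9 -0.1] M [ 0.02 -0.05 -0.02] w 55.8 q [-0.51  0.13  0.37  1.92 -0.05  1.11  0.44]
[231 190] [[258.95203665 203.77896431]
 [317.98253576  25.2256044 ]]
```

View pics/z7.png

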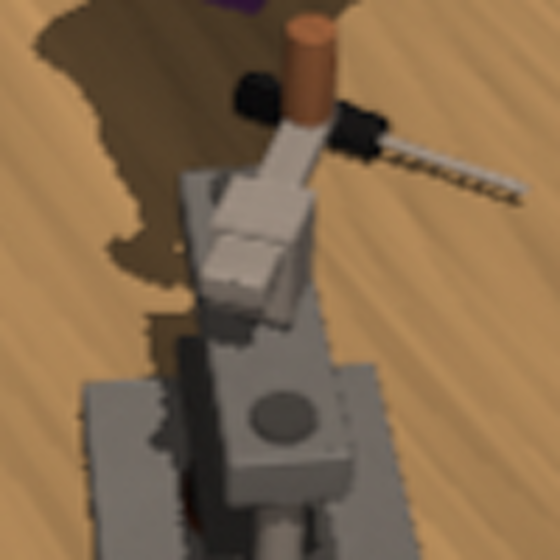

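The crank is on the shaft and home: hub top at (262,210) against (259,204) predicted, grip top at (311,28). The gripper is clear, so I hand in.

```bash
python3 -c "
from bench import r
print(r.hand_in())"
```

```text
the job is handed in; nothing more can be done
None
```

The crank is fully home on the shaft and was wound about 2.73 turns, roughly a fifth of a turn past the estimated bite at 2.55; it has been let go with the gripper clear, and the job is handed in with no verdict returned.

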